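Brace the handled jar with its peg, unscrew the cap and hold it over the mouth

TASK

Open the glass jar in the wooden brace block: first take the wooden peg from its rest, drop it foot first, fully home, into the block's hole on the anticlockwise side of the jar's handle (seen from above), and let go of it, so that the jar cannot turn with its cap. Then unscrew the tight cap anticlockwise until the thread lets go, lift it straight up just clear of the jar's mouth, and finish while still holding it there, level, over the mouth by less than 5 cm; the jar must stay standing in the block with the peg in place, and the things around must be left alone.

Things in the scene. Friction and masses are not known exactly. Their poses are not given: they have to be found in the camera images.
- block: Pale wooden brace block fixed to the worktop, 160 x 120 x 26 mm high, with a round well (68 mm wide, centre 37 mm along its +x) in which the jar stands on the worktop, and two peg holes at its -x end, all right through. Origin: centre of its underside, z up. At yaw 0 the peg holes are on the robot's side; yaw within 0.4 rad
- hole_anticlockwise (a point): Centre of the mouth (26 mm above the worktop) of one peg hole, 16.5 mm wide, chamfered, through the block; 74 mm from the jar's axis, 24 mm beside the handle's middle position, on the side to which the handle swings when the jar turns anticlockwise seen from above. A peg here stops the handle after 0.09 to 0.22 rad of such turning
- hole_clockwise (a point): The same for the other peg hole, on the clockwise side of the handle; a peg here is of no use for unscrewing
- peg_center (a point): Loose wooden peg, upright, 115 mm long, 0.05 kg: stem 14 mm thick with chamfered foot, head 20 mm across over its top 34 mm. This point: its centre, 57.5 mm above its foot; z up along it. At first it stands on the worktop in the rest's hole. Home in the block it stands on the worktop too, its head 81 to 115 mm up, above the handle and below the cap
- rest: Small pale wooden rest fixed to the worktop, 60 x 60 x 26 mm high, with one hole like those of the block, in which the peg stands at first. Origin: centre of its underside
- jar_mouth (a point): Centre of the rim of the jar's mouth, 132 mm above the worktop; axes of the jar, z up. Empty glass jar, 64 mm in diameter, 0.4 kg, loose in the well, where it can turn. A loop handle reaches 86 mm from its axis along its -x, 32 to 72 mm above the worktop, 12 mm thick, between the peg holes. Shoulder from 97 mm up, neck 40 mm wide
- jar: The jar: origin at the centre of its foot. Right-handed thread: the cap comes free once turned 0.95 rad anticlockwise against the jar, rising 2 mm, and stays free for 0.8 rad more. A stiff sprung seal makes it tight: 0.4 N m, more than the unbraced jar resists; it presses the cap up with 3 N. With the peg in place one turn of 1.25 rad frees it, handle play included
- cap_center (a point): Centre of the jar's steel screw cap, 11.5 mm above its lower edge; z up. Cap 58 mm in diameter, 23 mm high, closed above, fluted side, 0.06 kg. Screwed on, this point lies 4.5 mm below the rim of the mouth (127.5 mm above the worktop); the cap must rise 16 mm to clear the mouth
- lemon: Bystander: a lemon, 70 x 58 x 56 mm; origin under its centre
- mug: Bystander: a small white cup with handle, 64 x 91 x 51 mm; origin at its foot
- salt: Bystander: a salt shaker, 44 mm wide, 90 mm high; origin at its foot
- garlic: Bystander: a garlic bulb, 50 mm; origin at its foot
- mandarin: Bystander: a mandarin, 63 mm wide, 58 mm high; origin at its foot
- candle: Bystander: a tealight candle, 38 mm wide, 16 mm high; origin at its foot
- opener: Bystander: a bottle opener lying flat, 174 mm long, 20 mm high; origin under its centre
Not all that is in view belongs to the job. Of the things that look like the part that bears peg_center, take the one that is farthest to the robot's left at the start.

How it is judged:
By the outcome, as a careful person would: the job done as asked, in the order asked, and still so for the second after the job is handed in, while the arm keeps its last pose, push and grip.
It also fails if it takes over 54 s, if anything falls off the work surface, if the arm or the gripper's body presses on something with over 40 N, if the wrist force passes 120 N, or if a joint passes its speed limit or range.

ROBOT

A 6-joint arm with a two-finger parallel gripper is mounted at the origin on a cart in front of the work surface, level with it; the furniture and walls round the work are solid. World frame = base frame: x ahead of the robot, y to its left, z up, the work surface at z = 0. Lengths are in mm, angles in rad, forces in N, time in s.
With the tool pointing down it reaches from about 350 to 775 mm from the base axis. Payload 7.3 kg.
Tool frame: the origin (TCP) lies midway between the tips of the shut fingers; the grasp point (between the pads) lies 19 mm behind it; z points along the fingers, y is the direction in which the jaws open and shut (so a half turn about z gives the same grasp; the last joint's range is limited). The gripper opens to 92 mm and grips with 3 to 60 N. Pads are 19 mm wide; open, the fingers measure 130 mm over their backs; the gripper's body (75 mm by 190 mm) begins 47 mm behind the grasp point.
Start: joints at [-1.329, 0.342, 1.524, -0, 1.275, -0.146], TCP at [198.554, -486.026, 226.741] pointing down, gripper open.
Joint ranges: [-2.53, 2.53], [-0.77, 2.02], [0.04, 2.7], [-1, 4.14], [0.28, 2.66], [-3.11, 3.11]. Speed limits (rad/s): [2.57, 2.57, 3.14, 3.14, 3.14, 3.14].

INTERFACE

Orientations are given as [roll, pitch, yaw] about the fixed x, y, z axes, in that order (R = Rz(yaw) Ry(pitch) Rx(roll)).
In Python, from plant import sensors, imaging, ticket gives the robot as it stands. The module is installed in compiled form; this text tells all that it offers.
- The arm moves only by the tool arm_command, never from a script. Its argument "increments" is one flat list of numbers, 5 for each row, row after row: the closure, from 0 (fully open) to 1 (shut), then the shift along the tool's x, y, z in mm, then the turn about the tool's z in degrees. In form: [hand, dx, dy, dz, spin, hand, dx, dy, dz, spin, ...]. A call has 1 to 20 rows; each row is the pose to reach, as a shift and turn from the pose commanded when the call began, along the tool's axes at that moment; what a row does not reach only later rows make up. A row lasts 1/8 s, in which the tool goes at most 62.5 mm and 10.7 degrees, less where a joint would pass 70% of its speed; a pose out of reach is approached as far as the arm can. A call with a gripper value outside its range is refused whole. The fingers move at their own pace and stop on an object; the grip force is fixed at half the most. Time passes only in rows, so rows that repeat a pose let the fingers close. It gives the time, the measured TCP pose, the force and the opening at its end, in the units of the state.
- sensors.get_obs(): the state, without advancing time (a new reading comes with each control period).
- imaging.capture(name): name is "scene" or "top" or "wrist"; returns the picture (420x560x3 uint8, blue, green, red); there is no depth.
- imaging.calibration(name): a dict with "fx", "fy", "cx", "cy" (pixels), "world_to_cam" (4x4, takes a point from world to camera coordinates); the wrist camera has in their place "hand_eye" (4x4, takes a point from camera to tool coordinates, whose origin is the TCP and whose axes are the flange's). Camera axes: x right, y down, z forward; pixel columns grow to the right and rows downward; lengths in mm; the calibration is good to about 2 mm. A picture is of the moment at which its call begins: read the wrist's pose just before it. calibration takes no time and is no camera call.
- ticket.close_job(): hands the job in, once; it reports no verdict.
The state is a dict: "time": time; "joint_positions": joint angles; "dq": joint speeds; "tau": joint torques, N m; "tool_pos": TCP position; "tcp_rot": TCP orientation; "contact_force": force on the tool from outside, world axes, zero at the start; "moment": the same for the moment, N m; "grip_width": finger opening in mm.
Only numpy, scipy, OpenCV 4.12 (cv2) and the standard library are available. Lean on these libraries where they do the work, as an engineer would, in place of code of your own. Each camera call takes 0.05 s, during which the arm holds its last target. There are 200 camera calls.

## Working session

There is one attempt and no reset: what is moved stays moved. The work goes in short steps, Python scripts to look and compute and a tool call to move; the robot and the scene stay as the last step left them, time stands still between calls to the robot, and variables do not carry over. Pictures are saved under pics/ and viewed, about 8 in all and at most 12, crops included, and the job is handed in when it is done.

Besides the shell and the picture viewer there is one more tool, called after "Emit:" by a JSON object that holds its "name" and its "arguments". arm_command: Moves the arm, as the interface text tells. Its arguments: {"type":"object","properties":{"increments":{"type":"array","items":{"type":"number"}}},"required":["increments"]}

```bash
mkdir -p pics; python3 - <<'E'
from plant import sensors, imaging
import cv2, numpy as np
o=sensors.get_obs(); print(o['time'],o['tool_pos'],o['tcp_rot'],o['grip_width'])
for n in ("scene","top"):
    im=imaging.capture(n); cv2.imwrite(f"pics/{n}0.png",im)
    c=imaging.calibration(n); print(n,[c[k] for k in("fx","fy","cx","cy")]); print(np.round(c["world_to_cam"],4).tolist())
print(np.round(imaging.calibration("wrist")["hand_eye"],3).tolist(),{k:v for k,v in imaging.calibration("wrist").items() if k!="hand_eye"})
E
```

```text
0.0 [ 198.43090849 -485.61875393  226.03387649] [-3.14004962e+00 -1.85709318e-04  3.87783132e-01] 91.41257096897185
scene [462.82894567379054, 462.82894567379054, 278.4764551872617, 203.48290148297693]
[[-0.689, -0.7243, 0.0266, 346.864], [-0.2797, 0.2318, -0.9317, 308.2067], [0.6687, -0.6493, -0.3623, 683.7254], [0.0, 0.0, 0.0, 1.0]]
top [460.9509634887217, 460.9509634887217, 283.77811366029584, 210.4040971388569]
[[0.0263, -0.9996, 0.005, -82.8649], [-0.9957, -0.0267, -0.0888, 593.2153], [0.0889, -0.0027, -0.996, 1222.8934], [0.0, 0.0, 0.0, 1.0]]
[[0.0, -0.95, -0.311, 84.616], [1.0, 0.0, -0.001, -1.263], [0.001, -0.311, 0.95, -157.405], [0.0, 0.0, 0.0, 1.0]] {'fx': 315.66098952414455, 'fy': 315.66098952414455, 'cx': 275.320742034697, 'cy': 211.02447412735282}
```

View pics/scene0.png

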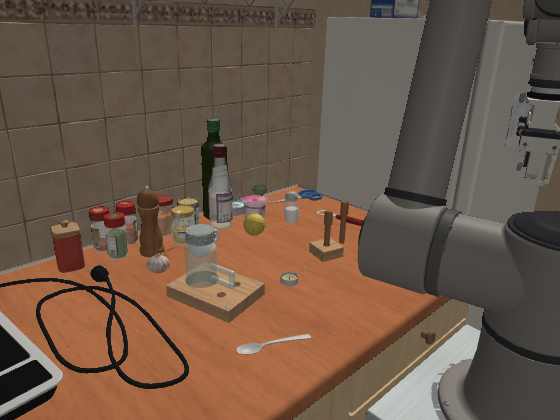

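View pics/top0.png

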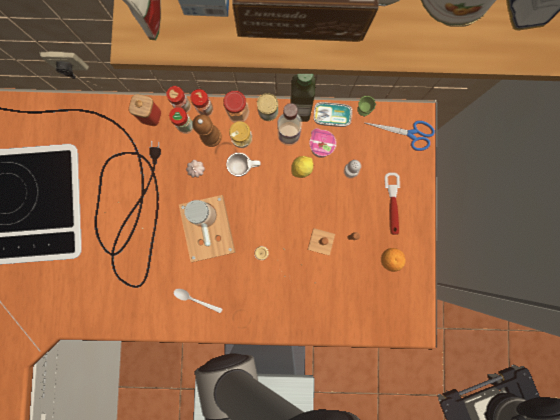

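Top picture: the block is at about (207,228), with the cap at (199,213), the handle at (207,235) and peg holes at about (200,240) and (217,239). Two things could be the peg: the one in the rest, top (322,241) / scene (327,228), and a bare peg, top (354,237) / scene (344,222). The one in the rest is farther left, so I choose it. I'll check it in a close crop.

```bash
cat > h.py <<'E'
import numpy as np, cv2
from plant import sensors, imaging
from scipy.spatial.transform import Rotation as R
def cam(n,pose=None):
    c=imaging.calibration(n); K=np.array([[c["fx"],0,c["cx"]],[0,c["fy"],c["cy"]],[0,0,1]])
    if n=="wrist":
        T=np.eye(4); T[:3,:3]=R.from_euler('xyz',pose[1]).as_matrix(); T[:3,3]=pose[0]
        return K,np.linalg.inv(T@np.array(c["hand_eye"]))
    return K,np.array(c["world_to_cam"])
def unproj(KW,uv,z):
    K,W=KW; d=W[:3,:3].T@np.linalg.inv(K)@np.array([*uv,1.]); o=-W[:3,:3].T@W[:3,3]
    return o+d*(z-o[2])/d[2]
def proj(KW,p):
    K,W=KW; q=K@(W[:3,:3]@np.array(p,float)+W[:3,3]); return q[:2]/q[2]
E
python3 - <<'E'
from h import *
im=cv2.imread("pics/top0.png")
a=im[190:265,175:240]; b=im[205:280,300:365]
cv2.imwrite("pics/crop1.png",cv2.resize(np.hstack([a,b]),None,fx=6,fy=6,interpolation=cv2.INTER_CUBIC))
t=cam("top")
for n,uv,z in [("cap",(199,213),139),("holeR",(217,239),26),("holeL",(200,240),26),("peg",(323,241),115),("rest",(322,242),26),("peg2",(354,236),115)]:
    print(n,np.round(unproj(t,uv,z)))
E
```

```text
cap [573. 142. 139.]
holeR [513. 111.  26.]
holeL [509. 156.  26.]
peg [ 513. -167.  115.]
rest [ 513. -172.   26.]
peg2 [ 528. -245.  115.]
```

View pics/crop1.png

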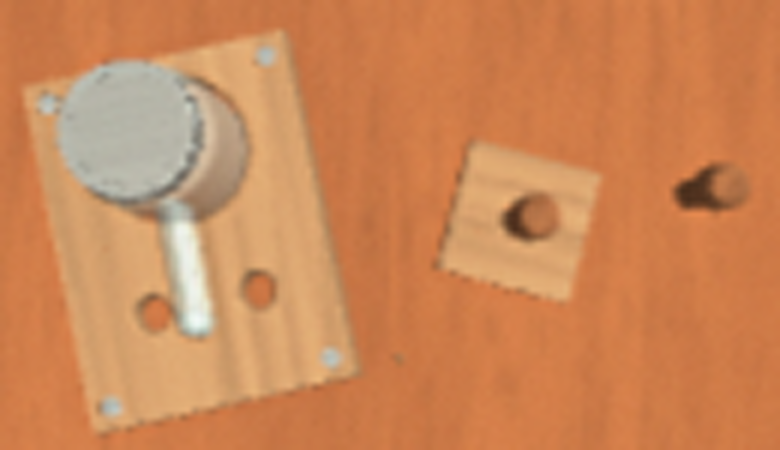

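The crop shows the left peg standing in the rest (head at crop (537,217)), and the other peg stands loose on the worktop at (727,187). The choice holds. The useful hole is at crop (260,290), right of the handle. Next I'll work out the poses and the approach.

```bash
cat >> h.py <<'E'
def shift(target,o=None):
    o=o or sensors.get_obs(); M=R.from_euler('xyz',o["tcp_rot"]).as_matrix()
    return np.round(M.T@(np.array(target,float)-o["tool_pos"]),1)
E
python3 - <<'E'
from h import *
t=cam("top")
f=lambda u,v,z,r=False: unproj(t,((u+.5)/6-.5+(300-65 if r else 175),(v+.5)/6-.5+(205 if r else 190)),z)
C=[f(*p,26) for p in [(22,87),(287,30),(358,373),(97,432)]]
hr,hl=f(260,290,26),f(157,313,26); cap=f(130,130,139)
ctr=sum(C)/4; ax=(C[0]+C[1]-C[2]-C[3]); yaw=np.arctan2(ax[1],ax[0])
ex=np.array([np.cos(yaw),np.sin(yaw),0]); ey=np.array([-ex[1],ex[0],0])
print("block",ctr,np.degrees(yaw),"jar",ctr+37*ex,"cap",cap)
print("holes",hr,hl,"model",ctr-33*ex-24*ey,ctr-33*ex+24*ey, "dist",np.linalg.norm(hr-hl))
p=f(537,217,115,True); rest=sum(f(*q,26,True) for q in[(472,140),(601,175),(570,300),(438,268)])/4
print("peg",p,"rest",rest)
print(shift([(p[0]+rest[0])/2,(p[1]+rest[1])/2,200]))
E
```

```text
block [542.41398129 140.53562472  26.        ] 14.287466058807379 jar [578.26956172 149.6667447   26.        ] cap [577.31055379 148.67555311 139.        ]
holes [516.07262905 108.43123632  26.        ] [504.54673523 154.21391488  26.        ] model [516.35756846 109.13397906  26.        ] [504.5117912  155.64932665  26.        ] dist 47.21122625773044
peg [ 513.73934404 -169.77143076  115.        ] rest [ 514.20012726 -170.43705773   26.        ]
[ 411.4 -172.8   26.5]
```

Emit:
{"name": "arm_command", "arguments": {"increments": [0.45, 51, -22, 3, 0, 0.45, 103, -43, 6, 0, 0.45, 154, -65, 9, 0, 0.45, 206, -86, 13, 0, 0.45, 257, -108, 16, 0, 0.45, 309, -130, 19, 0, 0.45, 360, -151, 23, 0, 0.45, 390, -164, 25, 0, 0.45, 411, -173, 26, 0, 0.45, 411, -173, 26, 0, 0.45, 411, -173, 26, 0, 0.45, 411, -173, 26, 0]}}

```text
time: 1.6
tool_pos: [513.0, -171.2, 200.7]
tcp_rot: [3.142, 0.0, 0.387]
contact_force: [-0.6, 0.1, -0.7]
grip_width: 50.2
```

```bash
python3 - <<'E'
from h import *
o=sensors.get_obs(); im=imaging.capture("wrist"); cv2.imwrite("pics/w1.png",im)
print(o["time"],o["tool_pos"],o["tcp_rot"],o["grip_width"],o["contact_force"])
k=cam("wrist",(o["tool_pos"],o["tcp_rot"]))
for z in(115,26): print(z,proj(k,[514,-170,z]))
E
```

```text
1.6 [ 513.02551722 -171.22276238  200.73765315] [3.14153605e+00 2.91611778e-04 3.86580347e-01] 50.20990478771526 [-0.55638193  0.05573676 -0.66038085]
115 [276.18932575 215.24206708]
26 [276.044399   188.57889114]
```

View pics/w1.png

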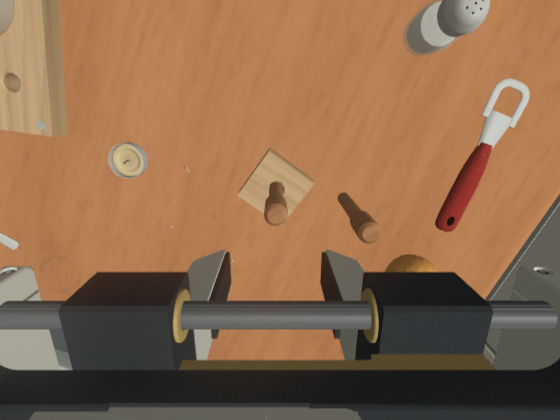

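The wrist picture shows the chosen peg's head at (277,212) in its rest, where I predicted (276,215); the loose peg is at (370,231), clear of the fingers. I'll go down and grip it.

Emit:
{"name": "arm_command", "arguments": {"increments": [0.45, 2, -1, 35, 0, 0.45, 2.5, -1, 70, 0, 0.45, 2.5, -1, 100, 0, 0.45, 2.5, -1, 117, 0, 0.45, 2.5, -1, 117, 0, 0.45, 2.5, -1, 117, 0, 1, 2.5, -1, 117, 0, 1, 2.5, -1, 117, 0, 1, 2.5, -1, 117, 0, 1, 2.5, -1, 117, 0, 1, 2.5, -1, 117, 0, 1, 2.5, -1, 117, 0, 1, 2.5, -1, 117, 0, 1, 2.5, -1, 117, 0]}}

```text
time: 3.4
tool_pos: [515.7, -168.6, 83.9]
tcp_rot: [3.141, -0.0, 0.388]
contact_force: [-0.1, -0.3, 3.7]
grip_width: 19.2
```

Emit:
{"name": "arm_command", "arguments": {"increments": [1, 0, 0, -10, 0, 1, 0, 0, -25, 0, 1, 0, 0, -50, 0, 1, 0, 0, -75, 0, 1, 0, 0, -95, 0, 1, 0, 0, -95, 0, 1, 0, 0, -95, 0]}}

```text
time: 4.28
tool_pos: [515.1, -168.4, 178.3]
tcp_rot: [-3.141, 0.001, 0.388]
contact_force: [1.2, 0.0, -0.5]
grip_width: 19.2
```

```bash
python3 - <<'E'
from h import *
o=sensors.get_obs()
print(o["time"],o["tool_pos"],o["tcp_rot"],o["grip_width"],o["contact_force"])
print("to above hole -60 in y:",shift([520,60,179]), "hole",shift([516.2,108.8,179]))
E
```

```text
4.275 [ 515.13189398 -168.36849578  178.3130084 ] [-3.14101771e+00  5.82906455e-04  3.87782449e-01] 19.22604827020183 [ 1.17919645  0.01206012 -0.52375401]
to above hole -60 in y: [  90.9 -209.6   -0.6] hole [ 105.8 -256.2   -0.6]
```

Emit:
{"name": "arm_command", "arguments": {"increments": [1, 10, -24, 0, 1, 1, 27, -66, 0, 3, 1, 44, -108, 0, 5, 1, 62, -150, 0, 7, 1, 79, -190, 0, 8, 1, 93, -225, 0, 8, 1, 101, -245, 0, 8, 1, 106, -256, 0, 8, 1, 106, -256, 0, 8, 1, 106, -256, 0, 8, 1, 106, -256, 0, 8]}}

```text
time: 5.65
tool_pos: [516.9, 107.6, 178.6]
tcp_rot: [3.141, 0.0, 0.247]
contact_force: [-0.7, -0.1, -0.4]
grip_width: 19.2
```

```bash
python3 - <<'E'
from h import *
o=sensors.get_obs(); im=imaging.capture("wrist"); cv2.imwrite("pics/w2.png",im)
s=imaging.capture("scene"); cv2.imwrite("pics/s2.png",s)
print(o["time"],o["tool_pos"],o["tcp_rot"],o["grip_width"],o["contact_force"])
p=o["tool_pos"]; foot=[p[0],p[1],p[2]-84]
k=cam("wrist",(p,o["tcp_rot"])); c=cam("scene")
for n,q in[("foot",foot),("head",[p[0],p[1],p[2]+31]),("hole",[516.2,108.8,26])]: print(n,proj(k,q),proj(c,q))
u,v=proj(c,foot).astype(int)
a=cv2.resize(s[v-110:v+60,u-100:u+70],(560,560),interpolation=cv2.INTER_CUBIC); print("crop origin",u-100,v-110,560/170)
cv2.imwrite("pics/s2c.png",a)
E
```

```text
5.65 [516.94219564 107.6217032  178.64112665] [3.14137185e+00 1.67441495e-04 2.46940388e-01] 19.249674613509217 [-0.65895366 -0.08632504 -0.42150129]
foot [277.06993442 217.29995459] [236.09648535 253.69924534]
head [278.25692184 299.20239949] [235.70049021 199.94296384]
hole [275.44432958 195.40666493] [236.09335839 283.87903502]
crop origin 136 143 3.2941176470588234
```

View pics/w2.png

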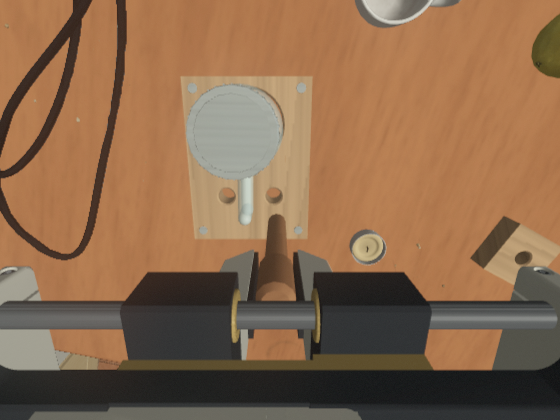

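View pics/s2c.png

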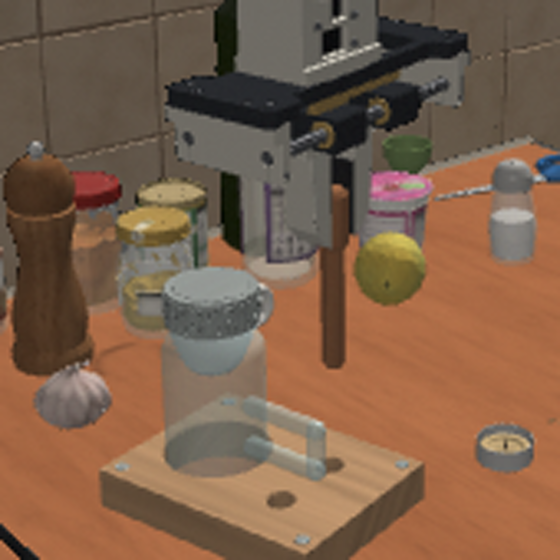

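The wrist picture shows the peg hanging straight, with its foot at about (277,217). The useful hole is at (274,195), right of the handle. In the scene crop the foot at (334,365) is nearly straight above the hole at (333,464). I'll refine the hole numerically.

```bash
python3 - <<'E'
from h import *
o=sensors.get_obs(); p=o["tool_pos"]; k=cam("wrist",(p,o["tcp_rot"]))
im=cv2.imread("pics/w2.png").astype(int); g=im.sum(2)/3
for n,(u0,v0) in {"R":(274,195),"L":(228,195)}.items():
    w=im[v0-13:v0+14,u0-13:u0+14]; gg=w.sum(2)/3
    m=(gg<0.78*np.median(gg)).astype(np.uint8); nl,l,st,ce=cv2.connectedComponentsWithStats(m)
    i=l[13,13] or 1+np.argmax(st[1:,4]); print(n,st[i],ce[i]+[u0-13,v0-13], st[i][:2]+(st[i][2:4]-1)/2+[u0-13,v0-13], unproj(k,st[i][:2]+(st[i][2:4]-1)/2+[u0-13,v0-13],26))
for v in (214,217,220,225): print(v,im[v,264:290,0].tolist())
E
```

```text
R [ 8  7 14 15 91] [276.05494505 198.23076923] [275.5 196. ] [515.58883133 108.81198239  26.        ]
L [ 8 11 13 11 72] [229.48611111 199.25      ] [229. 198.] [501.92124035 154.28238586  26.        ]
214 [121, 119, 117, 115, 109, 109, 109, 109, 99, 95, 88, 66, 59, 74, 84, 87, 101, 114, 115, 109, 110, 113, 113, 115, 118, 120]
217 [120, 119, 118, 115, 107, 89, 60, 46, 47, 46, 46, 48, 47, 49, 53, 55, 58, 60, 64, 77, 103, 111, 113, 115, 118, 119]
220 [121, 119, 119, 111, 79, 45, 46, 44, 47, 46, 46, 48, 48, 48, 52, 55, 56, 61, 64, 65, 72, 105, 114, 115, 118, 121]
225 [120, 118, 118, 108, 43, 44, 46, 43, 45, 43, 44, 45, 48, 50, 52, 55, 59, 61, 63, 63, 69, 83, 115, 116, 118, 119]
```

Emit:
{"name": "arm_command", "arguments": {"increments": [1, 1.4, -1.1, 10, 0, 1, 1.4, -1.1, 25, 0, 1, 1.4, -1.1, 45, 0, 1, 1.4, -1.1, 58, 0, 1, 1.4, -1.1, 62, 0, 1, 1.4, -1.1, 62, 0, 1, 1.4, -1.1, 62, 0]}}

```text
time: 6.62
tool_pos: [518.4, 109.9, 117.3]
tcp_rot: [3.141, -0.001, 0.248]
contact_force: [-0.2, -0.4, 0.5]
grip_width: 19.3
```

```bash
python3 - <<'E'
from h import *
o=sensors.get_obs(); im=imaging.capture("wrist"); s=imaging.capture("scene"); cv2.imwrite("pics/w3f.png",im)
p=o["tool_pos"]; print(o["time"],p,o["tcp_rot"],o["grip_width"],o["contact_force"])
foot=[p[0],p[1],p[2]-84]; k=cam("wrist",(p,o["tcp_rot"])); c=cam("scene")
u,v=proj(k,foot).astype(int); a=im[v-45:v+35,u-40:u+40]; print("w",proj(k,foot),proj(k,[516,108.8,26]),u-40,v-45)
u,v=proj(c,foot).astype(int); b=s[v-35:v+15,u-25:u+25]; print("s",proj(c,foot),u-25,v-35)
r=lambda x:cv2.resize(x,(400,400),interpolation=cv2.INTER_CUBIC)
cv2.imwrite("pics/c3.png",np.hstack([r(a),r(b)]))
E
```

```text
6.625 [518.4106695  109.9459834  117.27983239] [ 3.14127932e+00 -1.24067542e-03  2.48195121e-01] 19.292872138504052 [-0.1883142  -0.39456946  0.47029724]
w [277.06076814 217.43871848] [277.63420024 217.52823917] 237 172
s [234.95267794 280.55321812] 209 245
```

View pics/c3.png

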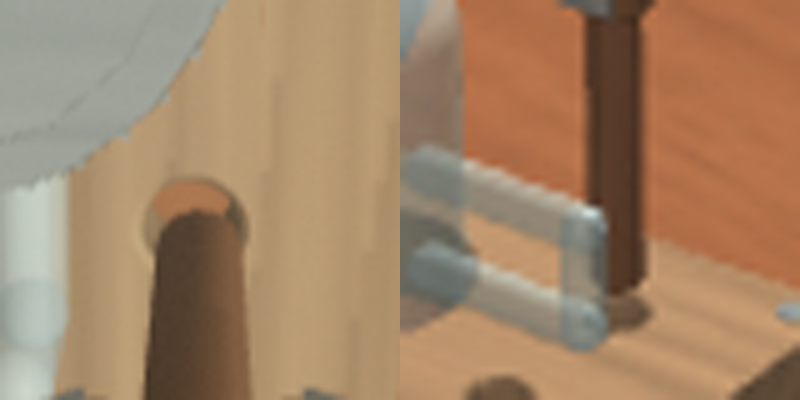

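Wrist half of the crop: the peg's foot, centred at about (198,240), sits over the hole, centred at about (195,223). That offset fits a foot 7 mm above the mouth. Scene half: the stem centre at 616 matches the hole at 615. It's aligned, so I lower it.

Emit:
{"name": "arm_command", "arguments": {"increments": [1, 0, -0.4, 4, 0, 1, 0, -0.4, 8, 0, 1, 0, -0.4, 12, 0, 1, 0, -0.4, 16, 0, 1, 0, -0.4, 16, 0]}}

```text
time: 7.35
tool_pos: [517.6, 110.3, 100.3]
tcp_rot: [-3.142, 0.001, 0.248]
contact_force: [0.1, -0.1, -0.7]
grip_width: 19.4
```

The peg is in the hole with no resistance; I continue home.

Emit:
{"name": "arm_command", "arguments": {"increments": [1, 0, 0, 5, 0, 1, 0, 0, 10, 0, 1, 0, 0, 14, 0, 1, 0, 0, 16, 0, 1, 0, 0, 17, 0, 1, 0, 0, 17, 0]}}

```text
time: 8.1
tool_pos: [518.0, 110.3, 83.9]
tcp_rot: [3.141, -0.0, 0.248]
contact_force: [-0.7, -0.2, 0.9]
grip_width: 19.3
```

Emit:
{"name": "arm_command", "arguments": {"increments": [0.55, 0, 0, 0, 0, 0.55, 0, 0, 0, 0, 0.55, 0, 0, 0, 0, 0.55, 0, 0, 0, 0, 0.55, 0, 0, -10, 0, 0.55, 0, 0, -35, 0, 0, 0, 0, -70, 0, 0, 0, 0, -100, 0, 0, 0, 0, -110, 0, 0, 0, 0, -110, 0]}}

```text
time: 9.35
tool_pos: [517.9, 110.3, 194.0]
tcp_rot: [3.141, -0.001, 0.248]
contact_force: [-0.6, 0.1, -0.1]
grip_width: 76.6
```

```bash
python3 - <<'E'
from h import *
o=sensors.get_obs(); im=imaging.capture("wrist"); s=imaging.capture("scene"); t=imaging.capture("top")
p=o["tool_pos"]; print(o["time"],p,o["tcp_rot"],o["grip_width"],o["contact_force"])
k=cam("wrist",(p,o["tcp_rot"])); c=cam("scene")
print("cap w",proj(k,[577.8,149.2,139]),"peg top w",proj(k,[516,108.8,115]),"s",proj(c,[516,108.8,115]))
b=s[190:320,160:270]
cv2.imwrite("pics/c4.png",np.hstack([cv2.resize(im[20:300,120:400],(480,480)),cv2.resize(b,(320,480),interpolation=cv2.INTER_CUBIC)[:, :320]]))
cv2.imwrite("pics/w4.png",im); print("shift over cap",shift([577.8,149.2,200]))
E
```

```text
9.35 [517.91477278 110.29321919 193.95314186] [ 3.14132997e+00 -8.38367914e-04  2.48198797e-01] 76.61267206742366 [-0.58205467  0.0532023  -0.1483862 ]
cap w [242.40851203 134.69159433] peg top w [278.31656346 222.12324223] s [235.86118719 244.87169801]
shift over cap [ 68.4 -22.9  -7.7]
```

View pics/c4.png

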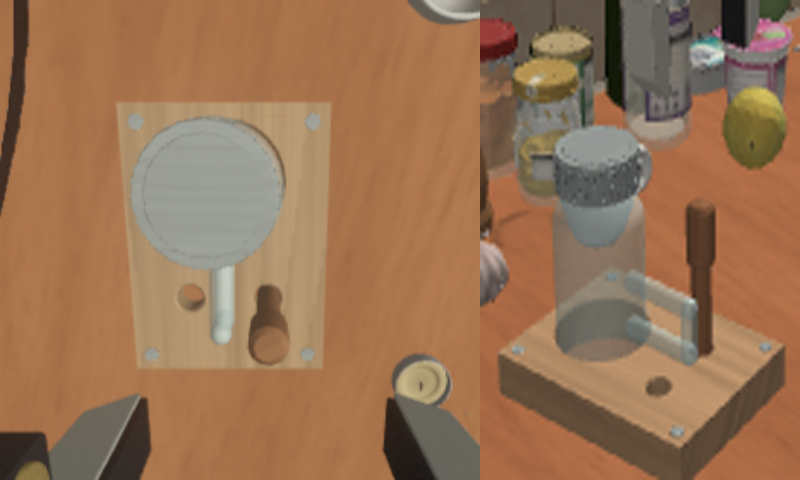

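The peg stands home beside the handle with its head where predicted (scene row 245). The cap is at wrist pixel (241,132), within about 1.5 mm of the estimate. I go over the cap with the jaws turned so that the sweep misses the peg.

Emit:
{"name": "arm_command", "arguments": {"increments": [0, 20, -7, 0, 4, 0, 45, -15, 0, 10, 0, 62, -21, 0, 15, 0, 69, -23.5, 0, 17, 0, 69.3, -23.5, 10, 17, 0, 69.3, -23.5, 30, 17, 0, 69.3, -23.5, 55, 17, 0, 69.3, -23.5, 75, 17, 0, 69.3, -23.5, 82, 17, 0, 69.3, -23.5, 83, 17, 0, 69.3, -23.5, 83, 17]}}

```text
time: 10.88
tool_pos: [579.6, 150.1, 111.3]
tcp_rot: [-3.142, -0.001, -0.048]
contact_force: [0.4, 1.2, -0.7]
grip_width: 91.7
```

Emit:
{"name": "arm_command", "arguments": {"increments": [1, 0, 0, 0, 0, 1, 0, 0, 0, 0, 1, 0, 0, 0, 0, 1, 0, 0, 0, 0, 1, 0, 0, 0, 0, 1, 0, 0, 0, 0, 1, 0, 0, 0, 0, 1, 0, 0, 0, 0]}}

```text
time: 11.88
tool_pos: [579.3, 150.2, 110.8]
tcp_rot: [-3.142, -0.0, -0.049]
contact_force: [-0.7, -0.1, 0.6]
grip_width: 56.3
```

Gripped (56 mm). I turn in stages, watching the forces.

Emit:
{"name": "arm_command", "arguments": {"increments": [1, 0, 0, 0, -5, 1, 0, 0, 0, -10, 1, 0, 0, 0, -15, 1, 0, 0, -0.2, -20, 1, 0, 0, -0.4, -25, 1, 0, 0, -0.5, -25]}}

```text
time: 12.62
tool_pos: [579.2, 150.4, 111.2]
tcp_rot: [-3.141, -0.0, 0.387]
contact_force: [0.2, 2.7, 1.3]
grip_width: 56.7
```

```bash
python3 - <<'E'
from h import *
o=sensors.get_obs(); print({k:np.round(v,2) for k,v in o.items() if k not in("dq","tau")})
im=imaging.capture("wrist"); cv2.imwrite("pics/w5.png",im)
t=imaging.capture("scene"); cv2.imwrite("pics/s5.png",t)
cv2.imwrite("pics/c5.png",cv2.resize(t[170:320,150:275],(500,600),interpolation=cv2.INTER_CUBIC))
E
```

```text
{'time': np.float64(12.62), 'joint_positions': array([0.13, 0.58, 1.47, 0.  , 1.09, 1.31]), 'tool_pos': array([579.24, 150.36, 111.25]), 'tcp_rot': array([-3.14, -0.  ,  0.39]), 'contact_force': array([0.18, 2.71, 1.29]), 'moment': array([ 0.34,  0.06, -0.28]), 'grip_width': np.float64(56.65)}
```

View pics/c5.png

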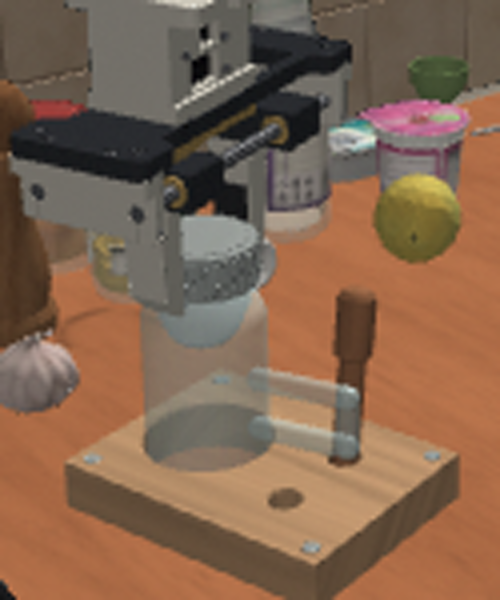

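The picture shows the handle (350,420) now resting against the peg and the jar braced. I continue the turn, rising with the thread.

Emit:
{"name": "arm_command", "arguments": {"increments": [1, 0, 0, -0.2, -6, 1, 0, 0, -0.4, -12, 1, 0, 0, -0.6, -18, 1, 0, 0, -0.8, -24, 1, 0, 0, -1.1, -30, 1, 0, 0, -1.3, -36, 1, 0, 0, -1.5, -42, 1, 0, 0, -1.6, -47, 1, 0, 0, -1.6, -51, 1, 0, 0, -1.6, -51, 1, 0, 0, -1.6, -51]}}

```text
time: 14.1
tool_pos: [579.1, 150.1, 112.7]
tcp_rot: [-3.141, 0.0, 1.276]
contact_force: [-1.6, 2.2, -0.1]
grip_width: 56.6
```

```bash
python3 - <<'E'
from h import *
o=sensors.get_obs(); print({k:np.round(v,2) for k,v in o.items() if k not in("dq","tau")})
E
```

```text
{'time': np.float64(14.1), 'joint_positions': array([0.13, 0.58, 1.47, 0.  , 1.09, 0.42]), 'tool_pos': array([579.08, 150.14, 112.68]), 'tcp_rot': array([-3.14,  0.  ,  1.28]), 'contact_force': array([-1.63,  2.18, -0.14]), 'moment': array([ 0.35,  0.18, -0.35]), 'grip_width': np.float64(56.6)}
```

Emit:
{"name": "arm_command", "arguments": {"increments": [1, 0, 0, -1, 0, 1, 0, 0, -2, 0, 1, 0, 0, -3, 0, 1, 0, 0, -3, 0]}}

```text
time: 14.6
tool_pos: [579.0, 149.8, 115.2]
tcp_rot: [-3.141, 0.001, 1.278]
contact_force: [-1.2, 0.7, -4.5]
grip_width: 56.4
```

```bash
python3 - <<'E'
from h import *
o=sensors.get_obs(); print({k:np.round(v,2) for k,v in o.items() if k not in("dq","tau")})
t=imaging.capture("scene")
cv2.imwrite("pics/c6.png",cv2.resize(t[170:320,150:275],(500,600),interpolation=cv2.INTER_CUBIC))
E
```

```text
{'time': np.float64(14.6), 'joint_positions': array([ 0.13,  0.58,  1.46, -0.  ,  1.1 ,  0.42]), 'tool_pos': array([578.99, 149.76, 115.25]), 'tcp_rot': array([-3.14,  0.  ,  1.28]), 'contact_force': array([-1.17,  0.7 , -4.52]), 'moment': array([ 0.1 ,  0.1 , -0.23]), 'grip_width': np.float64(56.45)}
```

View pics/c6.png

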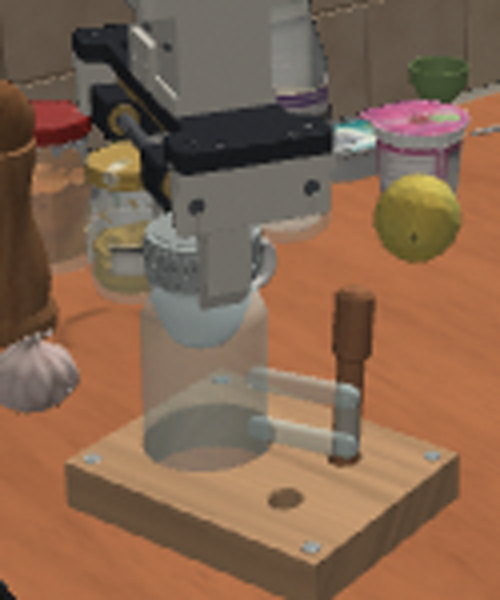

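The wrist force of −4.5 N equals the jar plus the cap, so the thread seems still engaged (the grip slipped somewhat). I set it down again and turn 20° more, which is still inside the free band if nothing slipped.

Emit:
{"name": "arm_command", "arguments": {"increments": [1, 0, 0, 1, 0, 1, 0, 0, 2, 0, 1, 0, 0, 3, 0, 1, 0, 0, 3, 0, 1, 0, 0, 3, -3, 1, 0, 0, 2.8, -7, 1, 0, 0, 2.7, -11, 1, 0, 0, 2.5, -15, 1, 0, 0, 2.4, -20, 1, 0, 0, 2.4, -20, 1, 0, 0, 2.4, -20]}}

```text
time: 16.02
tool_pos: [579.2, 150.2, 113.4]
tcp_rot: [-3.142, -0.0, 1.625]
contact_force: [-2.4, 1.5, 0.7]
grip_width: 56.4
```

```bash
python3 - <<'E'
from h import *
o=sensors.get_obs(); print({k:np.round(v,2) for k,v in o.items() if k not in("dq","tau")})
E
```

```text
{'time': np.float64(16.02), 'joint_positions': array([0.13, 0.58, 1.47, 0.  , 1.1 , 0.07]), 'tool_pos': array([579.2 , 150.21, 113.45]), 'tcp_rot': array([-3.14, -0.  ,  1.63]), 'contact_force': array([-2.41,  1.54,  0.7 ]), 'moment': array([ 0.3 ,  0.23, -0.29]), 'grip_width': np.float64(56.43)}
```

Emit:
{"name": "arm_command", "arguments": {"increments": [1, 0, 0, -1, 0, 1, 0, 0, -2, 0, 1, 0, 0, -3, 0, 1, 0, 0, -3, 0]}}

```text
time: 16.52
tool_pos: [578.8, 149.9, 115.6]
tcp_rot: [-3.14, 0.0, 1.627]
contact_force: [-1.2, 1.2, -6.5]
grip_width: 56.1
```

```bash
python3 - <<'E'
from h import *
for i in range(3):
    o=sensors.get_obs(); print({k:np.round(v,2) for k,v in o.items() if k not in("dq","tau","joint_positions")}); t=imaging.capture("scene")
cv2.imwrite("pics/s7.png",t)
a=cv2.imread("pics/s5.png"); d=np.hstack([cv2.resize(x[215:300,165:265],(400,340),interpolation=cv2.INTER_CUBIC) for x in(a,t)]); cv2.imwrite("pics/c7.png",d)
E
```

```text
{'time': np.float64(16.52), 'tool_pos': array([578.8 , 149.89, 115.58]), 'tcp_rot': array([-3.14,  0.  ,  1.63]), 'contact_force': array([-1.15,  1.21, -6.46]), 'moment': array([ 0.18,  0.05, -0.31]), 'grip_width': np.float64(56.05)}
{'time': np.float64(16.58), 'tool_pos': array([578.81, 149.89, 115.61]), 'tcp_rot': array([-3.14,  0.  ,  1.63]), 'contact_force': array([-1.85,  1.66, -7.99]), 'moment': array([ 0.15,  0.12, -0.32]), 'grip_width': np.float64(56.16)}
{'time': np.float64(16.62), 'tool_pos': array([578.79, 149.92, 115.62]), 'tcp_rot': array([-3.14,  0.  ,  1.63]), 'contact_force': array([-1.5 ,  0.87, -8.66]), 'moment': array([ 0.19,  0.1 , -0.29]), 'grip_width': np.float64(56.4)}
```

```bash
python3 - <<'E'
from h import *
a=cv2.imread("pics/s5.png"); b=cv2.imread("pics/s7.png"); s2=cv2.imread("pics/s2.png")
c=cv2.imread("pics/c6.png"); c5=cv2.imread("pics/c5.png")
def ph(x,y,r):
    u0,v0,u1,v1=r; f=lambda q:cv2.cvtColor(q[v0:v1,u0:u1],cv2.COLOR_BGR2GRAY).astype(np.float32)
    x,y=f(x),f(y); return np.round(cv2.phaseCorrelate(x,y,cv2.createHanningWindow(x.shape[::-1],cv2.CV_32F)),2).tolist() if 0 else [np.round(q,2) for q in cv2.phaseCorrelate(x,y,cv2.createHanningWindow(x.shape[::-1],cv2.CV_32F))]
print("handle s5->s7",ph(a,b,(208,255,244,288)),"peg",ph(a,b,(228,238,248,262)))
print("jar foot s5->s7",ph(a,b,(182,262,222,292)))
print("handle c5->c6 (x4)",ph(c5,c,(232,340,376,472)))
cv2.imwrite("pics/c7.png",np.hstack([cv2.resize(x[215:300,165:250],(400,400),interpolation=cv2.INTER_CUBIC) for x in(a,b)]))
E
```

```text
handle s5->s7 [array([ 0.05, -0.08]), np.float64(0.97)] peg [array([-0.25,  0.04]), np.float64(1.06)]
jar foot s5->s7 [array([0.04, 0.07]), np.float64(1.03)]
handle c5->c6 (x4) [array([0.08, 0.61]), np.float64(0.65)]
```

View pics/c7.png

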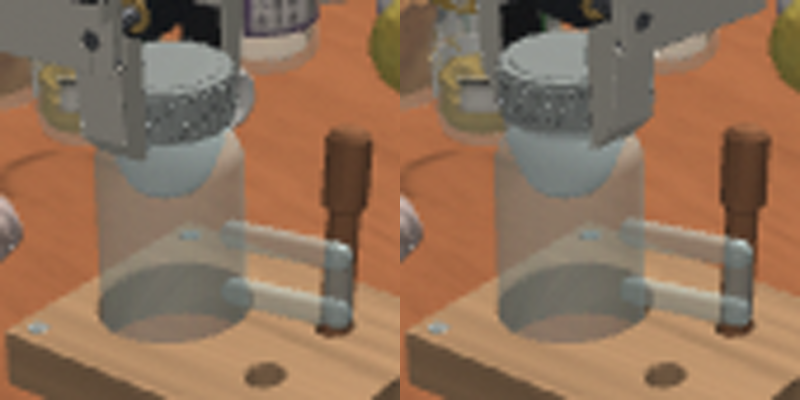

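The picture shows the jar and peg unmoved (handle shift about 0 px), with the cap 1 to 2 px higher than before on the right. I'll measure the cap's rise numerically against the unturned picture.

```bash
python3 - <<'E'
from h import *
ims={n:cv2.cvtColor(cv2.imread(f"pics/{n}.png"),cv2.COLOR_BGR2GRAY).astype(float) for n in("scene0","s2","s5","s7")}
o=sensors.get_obs(); t=imaging.capture("scene"); ims["now"]=cv2.cvtColor(t,cv2.COLOR_BGR2GRAY).astype(float)
print(o["tool_pos"],o["contact_force"],o["moment"])
for n,g in ims.items(): print(n,g[220:254,197:204].mean(1).astype(int).tolist())
c=cam("scene")
print([proj(c,[578,149.5,z])[1].round(1) for z in(116,121,139,144)])
E
```

```text
[578.79075495 149.94189925 115.69352438] [-0.73847356  0.70877676 -6.85899843] [ 0.16667751  0.11057305 -0.26927854]
scene0 [114, 114, 111, 110, 146, 149, 149, 148, 148, 149, 149, 148, 149, 149, 130, 125, 100, 85, 84, 85, 89, 89, 85, 87, 93, 89, 124, 131, 129, 126, 124, 122, 120, 119]
s2 [116, 115, 113, 112, 149, 152, 151, 151, 151, 151, 151, 150, 151, 151, 132, 127, 101, 86, 85, 87, 91, 91, 86, 89, 94, 90, 126, 133, 131, 129, 126, 124, 121, 121]
s5 [34, 52, 79, 103, 155, 154, 153, 154, 153, 153, 154, 154, 153, 143, 145, 103, 98, 96, 90, 89, 89, 92, 93, 92, 87, 98, 136, 135, 132, 131, 128, 125, 124, 123]
s7 [83, 133, 157, 155, 154, 154, 154, 153, 153, 154, 154, 143, 149, 93, 99, 82, 89, 92, 94, 90, 88, 88, 91, 109, 124, 136, 137, 135, 132, 130, 128, 126, 124, 123]
now [87, 133, 157, 155, 154, 154, 154, 153, 153, 154, 154, 143, 146, 93, 99, 82, 90, 92, 94, 90, 88, 87, 91, 108, 124, 137, 137, 135, 133, 130, 127, 126, 124, 123]
[np.float64(239.8), np.float64(237.6), np.float64(229.4), np.float64(227.1)]
```

Emit:
{"name": "arm_command", "arguments": {"increments": [1, 0, 0, -1, 0, 1, 0, 0, -2, 0, 1, 0, 0, -3, 0, 1, 0, 0, -4, 0, 1, 0, 0, -4, 0]}}

```text
time: 17.35
tool_pos: [579.6, 150.1, 120.7]
tcp_rot: [3.141, 0.0, 1.627]
contact_force: [-0.4, 0.5, -6.5]
grip_width: 56.6
```

```bash
python3 - <<'E'
from h import *
o=sensors.get_obs(); t=imaging.capture("scene"); cv2.imwrite("pics/s8.png",t)
print({k:np.round(v,2) for k,v in o.items() if k not in("dq","tau","joint_positions")})
L=lambda n:cv2.cvtColor(cv2.imread(f"pics/{n}.png"),cv2.COLOR_BGR2GRAY).astype(int)
for n in("s2","s5","s7","s8"):
    g=L(n); print(n,"handle",g[256:290,230:234].mean(1).astype(int).tolist(),"cap",g[216:250,197:204].mean(1).astype(int).tolist(),"foot",g[276:292,197:204].mean(1).astype(int).tolist())
E
```

```text
{'time': np.float64(17.35), 'tool_pos': array([579.57, 150.11, 120.74]), 'tcp_rot': array([3.14, 0.  , 1.63]), 'contact_force': array([-0.43,  0.49, -6.55]), 'moment': array([ 0.14,  0.09, -0.3 ]), 'grip_width': np.float64(56.61)}
s2 handle [123, 125, 127, 127, 125, 122, 122, 126, 128, 128, 127, 123, 120, 125, 153, 187, 150, 133, 128, 124, 126, 133, 133, 135, 136, 134, 140, 151, 136, 123, 127, 124, 121, 144] cap [114, 110, 111, 114, 116, 115, 113, 112, 149, 152, 151, 151, 151, 151, 151, 150, 151, 151, 132, 127, 101, 86, 85, 87, 91, 91, 86, 89, 94, 90, 126, 133, 131, 129] foot [106, 106, 106, 106, 107, 108, 117, 117, 117, 118, 119, 119, 152, 148, 144, 143]
s5 handle [114, 117, 119, 129, 127, 124, 124, 128, 131, 160, 161, 134, 123, 124, 120, 124, 143, 146, 145, 139, 142, 156, 171, 147, 131, 130, 122, 115, 107, 113, 149, 148, 141, 146] cap [22, 22, 21, 22, 34, 52, 79, 103, 155, 154, 153, 154, 153, 153, 154, 154, 153, 143, 145, 103, 98, 96, 90, 89, 89, 92, 93, 92, 87, 98, 136, 135, 132, 131] foot [108, 108, 108, 108, 109, 111, 120, 119, 119, 121, 121, 122, 155, 151, 147, 146]
s7 handle [107, 109, 120, 129, 127, 125, 124, 128, 138, 170, 148, 123, 121, 120, 116, 124, 138, 140, 139, 134, 136, 164, 164, 141, 128, 128, 121, 114, 106, 114, 149, 148, 141, 146] cap [28, 24, 26, 46, 83, 133, 157, 155, 154, 154, 154, 153, 153, 154, 154, 143, 149, 93, 99, 82, 89, 92, 94, 90, 88, 88, 91, 109, 124, 136, 137, 135, 132, 130] foot [109, 108, 108, 109, 109, 111, 120, 120, 120, 121, 121, 122, 155, 151, 147, 145]
s8 handle [107, 109, 119, 129, 127, 125, 160, 158, 133, 127, 124, 119, 114, 116, 117, 122, 139, 140, 153, 171, 149, 129, 130, 129, 124, 131, 122, 112, 106, 113, 149, 147, 141, 146] cap [34, 56, 92, 149, 156, 154, 153, 154, 153, 153, 153, 154, 148, 139, 118, 104, 94, 88, 90, 93, 87, 91, 94, 98, 93, 120, 128, 139, 137, 134, 132, 130, 127, 126] foot [109, 108, 108, 109, 109, 111, 119, 119, 120, 120, 121, 122, 154, 150, 147, 145]
```

The handle moved up with the cap this time, so the jar was lifted about 5 mm and the thread is still engaged; the pads must have slipped. I set the jar down, let go, rise and turn back, then check by the cap's brushed texture how far it turned.

Emit:
{"name": "arm_command", "arguments": {"increments": [1, 0, 0, 2, 0, 1, 0, 0, 4, 0, 1, 0, 0, 6, 0, 1, 0, 0, 7.5, 0, 1, 0, 0, 7.5, 0, 0, 0, 0, 7.5, 0, 0, 0, 0, 7.5, 0, 0, 0, 0, 7.5, 0, 0, 0, 0, 7.5, 0, 0, 0, 0, 7.5, 0, 0, 0, 0, -10, 0, 0, 0, 0, -50, 0, 0, 0, 0, -80, 0, 0, 0, 0, -80, 0]}}

```text
time: 19.15
tool_pos: [580.6, 150.3, 203.0]
tcp_rot: [3.136, -0.0, 1.627]
contact_force: [-0.5, 0.4, 0.3]
grip_width: 91.8
```

```bash
python3 - <<'E'
from h import *
o=sensors.get_obs(); im=imaging.capture("wrist"); cv2.imwrite("pics/w9.png",im); s=imaging.capture("scene"); cv2.imwrite("pics/s9.png",s)
p=o["tool_pos"]; k=cam("wrist",(p,o["tcp_rot"]))
print({q:np.round(v,2) for q,v in o.items() if q not in("dq","tau","joint_positions")})
def brush(n,c,r,yaw):
    g=cv2.cvtColor(cv2.imread(f"pics/{n}.png"),cv2.COLOR_BGR2GRAY).astype(np.float32)
    gx=cv2.Sobel(g,5,1,0); gy=cv2.Sobel(g,5,0,1); Y,X=np.mgrid[:g.shape[0],:g.shape[1]]
    m=(X-c[0])**2+(Y-c[1])**2<r*r
    a=0.5*np.arctan2(2*(gx*gy)[m].sum(),(gx*gx-gy*gy)[m].sum()); coh=np.hypot((gx*gx-gy*gy)[m].sum(),2*(gx*gy)[m].sum())/(gx*gx+gy*gy)[m].sum()
    # image up = tool x, image right = tool y ; line dir = gradient+90; world angle grows as image ccw
    print(n,"grad img deg",np.degrees(a),"coh",coh,"world line angle",np.degrees(yaw)-np.degrees(a))
brush("w4",(241,129),28,.248)
c=proj(k,[578.5,149.8,141]); print(c); brush("w9",c,28,o["tcp_rot"][2])
for n in("s2","s9"):
    g=cv2.cvtColor(cv2.imread(f"pics/{n}.png"),cv2.COLOR_BGR2GRAY).astype(int); print(n,"handle",g[256:290,230:234].mean(1).astype(int).tolist(),"cap",g[216:250,197:204].mean(1).astype(int).tolist())
x,y=c.astype(int); cv2.imwrite("pics/c9.png",np.hstack([cv2.resize(q,(400,400),interpolation=cv2.INTER_CUBIC) for q in(cv2.imread("pics/w4.png")[79:179,191:291],im[max(y-50,0):y+50,x-50:x+50])]))
E
```

```text
{'time': np.float64(19.15), 'tool_pos': array([580.56, 150.29, 202.96]), 'tcp_rot': array([ 3.14, -0.  ,  1.63]), 'contact_force': array([-0.5 ,  0.43,  0.33]), 'moment': array([-0.03, -0.07,  0.04]), 'grip_width': np.float64(91.77)}
w4 grad img deg -88.392715 coh 0.8110601 world line angle 102.60206877334598
[272.89720924 229.79273878]
w9 grad img deg 76.96181 coh 0.62562364 world line angle 16.26343735949453
s2 handle [123, 125, 127, 127, 125, 122, 122, 126, 128, 128, 127, 123, 120, 125, 153, 187, 150, 133, 128, 124, 126, 133, 133, 135, 136, 134, 140, 151, 136, 123, 127, 124, 121, 144] cap [114, 110, 111, 114, 116, 115, 113, 112, 149, 152, 151, 151, 151, 151, 151, 150, 151, 151, 132, 127, 101, 86, 85, 87, 91, 91, 86, 89, 94, 90, 126, 133, 131, 129]
s9 handle [100, 102, 99, 117, 124, 122, 121, 120, 121, 138, 162, 138, 117, 117, 115, 117, 138, 131, 130, 133, 133, 137, 165, 150, 128, 125, 121, 112, 107, 110, 146, 145, 138, 143] cap [113, 110, 111, 114, 115, 116, 113, 139, 154, 151, 150, 151, 150, 150, 150, 151, 151, 136, 139, 92, 102, 86, 93, 88, 88, 86, 86, 89, 90, 106, 128, 134, 131, 129]
```

The cap's texture turned 93.7° against the tool's 96°, so the pads did not slip and the cap should be past its thread. The lift was probably jammed by the remaining twist and side load (moment −0.3 N m). I regrip it without load and lift again.

Emit:
{"name": "arm_command", "arguments": {"increments": [0, -0.5, -1.5, 30, 0, 0, -0.5, -1.5, 60, 0, 0, -0.5, -1.5, 82, 0, 0, -0.5, -1.5, 90, 0, 0, -0.5, -1.5, 90, 0, 1, -0.5, -1.5, 90, 0, 1, -0.5, -1.5, 90, 0, 1, -0.5, -1.5, 90, 0, 1, -0.5, -1.5, 90, 0, 1, -0.5, -1.5, 90, 0, 1, -0.5, -1.5, 90, 0, 1, -0.5, -1.5, 90, 0, 1, -0.5, -1.5, 90, 0]}}

```text
time: 20.88
tool_pos: [577.8, 149.5, 110.4]
tcp_rot: [-3.141, 0.0, 1.627]
contact_force: [-0.2, -0.4, -0.2]
grip_width: 57.2
```

```bash
cat > st.py <<'E'
from h import *
import sys
n=sys.argv[1]; o=sensors.get_obs(); t=imaging.capture("scene"); cv2.imwrite(f"pics/{n}.png",t)
print({q:np.round(v,2).tolist() for q,v in o.items() if q not in("dq","tau","joint_positions")})
g=cv2.cvtColor(t,cv2.COLOR_BGR2GRAY).astype(int); print("handle",g[256:290,230:234].mean(1).astype(int).tolist(),"cap",g[212:250,197:204].mean(1).astype(int).tolist())
E
python3 st.py s10
```

```text
{'time': 20.88, 'tool_pos': [577.75, 149.5, 110.36], 'tcp_rot': [-3.14, 0.0, 1.63], 'contact_force': [-0.18, -0.38, -0.16], 'moment': [0.07, 0.02, -0.05], 'grip_width': 57.21}
handle [102, 105, 101, 120, 127, 125, 124, 122, 125, 151, 161, 133, 119, 119, 117, 120, 138, 134, 132, 135, 137, 148, 170, 147, 129, 128, 123, 113, 107, 113, 150, 148, 141, 146] cap [36, 29, 24, 24, 24, 24, 24, 24, 24, 35, 69, 135, 157, 155, 154, 155, 154, 153, 153, 154, 155, 134, 138, 97, 93, 93, 88, 88, 81, 86, 92, 93, 92, 112, 134, 136, 134, 132]
```

Emit:
{"name": "arm_command", "arguments": {"increments": [1, 0, 0, -0.5, 0, 1, 0, 0, -1, 0, 1, 0, 0, -2, 0, 1, 0, 0, -3, 0, 1, 0, 0, -3, 0]}}

```text
time: 21.55
tool_pos: [577.8, 149.5, 113.5]
tcp_rot: [3.141, 0.0, 1.627]
contact_force: [-1.0, 0.2, -0.6]
grip_width: 57.4
```

```bash
python3 st.py s11
```

```text
{'time': 21.55, 'tool_pos': [577.84, 149.48, 113.47], 'tcp_rot': [3.14, 0.0, 1.63], 'contact_force': [-0.96, 0.17, -0.64], 'moment': [-0.04, -0.0, 0.03], 'grip_width': 57.41}
handle [102, 105, 101, 120, 127, 124, 124, 122, 124, 151, 160, 134, 119, 120, 116, 122, 133, 133, 131, 135, 137, 149, 170, 146, 129, 128, 123, 113, 108, 113, 149, 148, 141, 146] cap [26, 24, 24, 24, 24, 24, 24, 27, 56, 105, 152, 155, 154, 154, 154, 154, 154, 154, 154, 142, 150, 105, 102, 97, 95, 97, 93, 88, 88, 85, 89, 98, 123, 124, 133, 136, 134, 132]
```

Now the cap rises freely: −0.6 N is its own weight, the moment is zero and the handle hasn't moved. I lift it straight up about 22 mm more.

Emit:
{"name": "arm_command", "arguments": {"increments": [1, 0, 0, -2, 0, 1, 0, 0, -5, 0, 1, 0, 0, -8, 0, 1, 0, 0, -12, 0, 1, 0, 0, -16, 0, 1, 0, 0, -20, 0, 1, 0, 0, -22, 0, 1, 0, 0, -22, 0, 1, 0, 0, -22, 0, 1, 0, 0, -22, 0]}}

```text
time: 22.85
tool_pos: [577.7, 149.5, 135.2]
tcp_rot: [-3.141, 0.0, 1.627]
contact_force: [-0.3, 0.2, -0.9]
grip_width: 57.0
```

```bash
python3 st.py s12; python3 - <<'E'
from h import *
t=cv2.imread("pics/s12.png"); cv2.imwrite("pics/c12.png",cv2.resize(t[170:320,150:275],(500,600),interpolation=cv2.INTER_CUBIC))
E
```

```text
{'time': 22.85, 'tool_pos': [577.71, 149.5, 135.22], 'tcp_rot': [-3.14, 0.0, 1.63], 'contact_force': [-0.34, 0.22, -0.89], 'moment': [-0.0, -0.07, -0.01], 'grip_width': 57.05}
handle [101, 103, 100, 119, 126, 124, 123, 121, 123, 134, 164, 140, 118, 119, 116, 119, 130, 133, 132, 134, 135, 141, 168, 153, 130, 127, 123, 114, 108, 112, 148, 147, 140, 145] cap [155, 155, 153, 152, 153, 152, 153, 152, 153, 132, 150, 93, 98, 92, 92, 88, 90, 85, 89, 86, 91, 73, 30, 23, 70, 125, 121, 119, 135, 142, 130, 122, 122, 122, 130, 135, 133, 131]
```

View pics/c12.png

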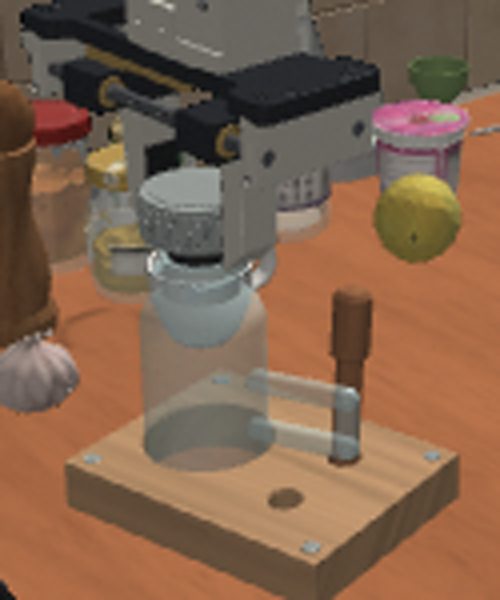

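The cap (180,215) is held level and clear above the open mouth (200,265). The jar stands in the well, the peg (350,350) is home and the surroundings are untouched. I hand it in.

```bash
python3 -c "
from plant import ticket
print(ticket.close_job())"
```

```text
the job is handed in; nothing more can be done
None
```

The jar is open and the job is handed in at about 23 s of the 54 s. No verdict was reported.

**Peg:** I took the left peg from its rest, lowered it home in the anticlockwise hole and let go. The last scene picture shows it still in place, with the jar's handle against it.

**Cap:** I turned it about 96° anticlockwise. It is now held level over the open mouth, with about 10 mm between its lower edge and the rim. The last force reading, −0.9 N, is roughly the cap's own weight, and the moment is about zero. The jar stands in its well and the things in the last crop look untouched; I did not check the others in a full picture after the lift.

**What went wrong on the way:** In three test lifts, made with the turning load still on, the cap bound on the jar, with 4.5 to 8.7 N of pull. The last of these lifted the jar roughly 5 mm in its well, and I set it down again. I first put this down to the pads slipping, but the cap's texture showed that it had turned 94°. I let go and gripped it again without load, and then it came off freely.

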